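# Third hand: hold a heat sink against a power module

### The job

The power adapter lying on the mounting jig is in the way: lift it off and set it down flat on the bench top beside the jig, without dropping it. Then take the large heat sink, stand it on the jig's bed with its flat back square and centred on the copper face of the power module, and push until the module's sprung slide is about halfway along its travel (a steady 9 N or so, never close to the end of its travel), for a colleague to drive the screws. Finish while still holding it pressed like that; leave the other things on the bench where they are.

Things in the scene. Friction and masses are not known exactly. Their poses are not given: they have to be found in the camera images.
- jig: Mounting jig fixed to the bench: dark steel bed 240 (x) by 130 (y) by 12 mm thick, no side walls. Origin: centre of its underside, on the bench (bed top 12 mm higher). +x is the pushing direction, from the open end to the grey end block (18 by 100 mm, centred at x = +111 mm, top 67 mm above the bench). The sprung slide with the power module stands over the bed in front of that block.
- module: Power module on its sprung slide: black block 20 mm thick, 50 mm wide (y), copper plate as its front, underside 3 and top 47 mm above the bed's top; the slide's aluminium plate, 64 mm wide, is its back. Axes as the jig's; origin 20 mm behind (+x of) the copper face, level with the bed's top, mid-width. It moves only along the jig's x: at x = +40 mm of the jig at rest, +80 mm at the end stop.
- module_face (a point): Centre of the copper face, 25 mm above the bed's top; axes as the jig's, the face looks to -x. In the jig's frame y = 0 and x = +20 mm at rest, +60 mm at the end stop (40 mm travel). Spring 450 N/m along x, no preload, pushing it back to rest: 6 N at x = +33 mm, 9 N at +40 mm, 12 N at +47 mm.
- heatsink: Large heat sink, plain aluminium, standing loose: 45 deep (x), 58 wide (y), 50 mm high, 0.15 to 0.27 kg. Its +x side is the flat back, 8 mm thick; seven upright fins run from it to -x. The outer fins are flat sides (y = +-29 mm) that can be gripped across from above. Origin: centre of its underside.
- heatsink_back (a point): Centre of the heat sink's flat back face: x = +22.5 mm, y = 0, 25 mm above the underside of the heat sink; axes as the heat sink's, +x pointing out of the flat back.
- adapter: Power adapter (brick without its lead), black plastic box 90 (x) by 45 (y) by 28 mm high, 0.15 to 0.3 kg, lying flat on the jig's bed in front of the module; origin at the centre of its underside. Can be gripped across its 45 mm.
- small_sink: Bystander: small heat sink of the same kind, 30 by 36 by 26 mm high; origin at the centre of its underside.
- board: Bystander: green circuit board 70 (x) by 100 (y) mm, parts up to 16 mm high; origin at the centre of its underside.
- capacitor: Bystander: black upright can, 35 mm diameter, 50 mm high; origin at the centre of its underside.
- screwdriver: Bystander: screwdriver lying on the bench along its x axis, about 200 mm long; origin near its middle.
- meter: Bystander: grey hand-held meter, 160 (x) by 78 (y) by 36 mm high, lying flat; origin at the centre of its underside.
- tray: Bystander: blue open screw tray, 130 (x) by 90 (y) by 35 mm high; origin at the centre of its underside.
- coil: Bystander: copper-coloured ring coil, 48 mm outside diameter, 18 mm high, lying flat; origin at the centre of its underside.
Not all that is in view belongs to the job. What is shaped like the heatsink but purple is not meant. Leave any yellow look-alike of the adapter alone.

How it is judged:
On the way, in this order (a step that is already met when the one before it is completed fails the run):
1. the adapter lies flat on the bench top, off the jig, and is let go (height (world z) of adapter between -0.006 and 0.006 m and angle between adapter's own z axis and vertical below 0.1 rad and linear speed of adapter below 0.02 m/s and contact force between the fingers and adapter below 0.1 N), for 0.2 s.
2. the heat sink is held flat and centred against the module with 6 to 12 N (contact force between heatsink and module between 6 and 12 N and x of heatsink_back in the frame of module_face between -0.004 and 0.004 m and y of heatsink_back in the frame of module_face between -0.007 and 0.007 m and z of heatsink_back in the frame of module_face between -0.006 and 0.006 m and angle between the x axis of heatsink and the x axis of module, either way round below 0.07 rad and angle between heatsink's own z axis and vertical below 0.07 rad and contact force between the fingers and heatsink above 2 N and linear speed of heatsink below 0.02 m/s), for 0.5 s.
At the end, for the whole second after the job is handed in: The adapter lies flat on the bench top, off the jig, untouched by the fingers. The fingers still hold the large heat sink, upright within 4 degrees, its back flat (4 degrees) on the copper face, centred within 7 mm sideways and 6 mm in height, pressing the module with a steady 6 to 12 N (all of step 1 and all of step 2); the arm keeps its last pose, push and grip.
It fails at once if the slide is pushed nearly to its end stop (past 35 of its 40 mm) (x of module_face in the frame of jig above 0.055 m).
It fails at once if the adapter is dropped (in free fall more than 50 mm up) (height (world z) of adapter above 0.05 m and contact force between adapter and anything else below 0.02 N).
It fails at once if another thing on the bench (small heat sink, board, capacitor, screwdriver, meter, tray or coil) is moved more than 30 mm (distance of any of small_sink, board, capacitor, screwdriver, meter, tray, coil from where it was at the start of the episode above 0.03 m).
It also fails if it takes over 72 s, if anything falls off the work surface, if the arm or the gripper's body presses on something with over 40 N, if the wrist force passes 120 N, or if a joint passes its speed limit or range.

### The arm

A 6-joint arm with a two-finger parallel gripper is mounted at the origin on the work surface. World frame = base frame: x ahead of the robot, y to its left, z up, the work surface at z = 0. Lengths are in m, angles in rad, forces in N, time in s.
With the tool pointing down it reaches from about 0.35 to 0.975 m from the base axis. Payload 4.9 kg.
Tool frame: the origin (TCP) lies at the very end of the fingers, on their centre line; the grasp point (between the pads) lies 19 mm behind it; z points along the fingers, y is the line along which they close (so a half turn about z gives the same grasp; the last joint's range is limited). The gripper opens to 85 mm and grips with 20 to 120 N. Pads are 22 mm wide; open, the fingers measure 114 mm over their backs; the gripper's body (76 mm by 85 mm) begins 54 mm behind the grasp point. The pads swing forward as they close: fully open they stand 13 mm farther back than shut.
Start: joints at [1.083, 0.053, 1.613, -0, 1.476, -0.119], TCP at [0.225, 0.583, 0.231] pointing down, gripper open.
Joint ranges: [-3.01, 3.01], [-1.01, 2.22], [0.06, 2.58], [-1.02, 4.17], [0.09, 2.62], [-3.14, 3.14]. Speed limits (rad/s): [2.57, 2.57, 3.14, 3.14, 3.14, 3.14].

### API

Orientations are given as a rotation vector (axis times angle).
In Python, from station import ctrl gives the robot as it stands.
- The arm moves only by the tool jog_arm, never from a script. Its argument "plan" is a list of rows, each a list of 7 numbers: the shift along the tool's x, y, z in units of 0.02 m (1.0 is 0.02 m), then the turn, a rotation vector about the tool's x, y, z in units of 45 degrees (1.0 is 45 degrees), then the opening, from -1 (shut) to 1 (fully open). A call has 1 to 8 rows; each row shifts and turns the commanded pose from where the row before left it, along the tool's axes as they then stand; what a row does not reach is not made up. A row lasts 1/10 s, in which the tool goes at most 50 mm and 8.59 degrees, less where a joint would pass 70% of its speed; a pose out of reach is approached as far as the arm can. A call with a number of a shift or a turn outside -1 to 1 is refused whole. A call with a gripper value outside its range is refused whole. The fingers move at their own pace and stop on an object; "grip_force" is the grip in N (left out, the last holds). Time passes only in rows, so rows that do not move let the fingers close. It gives the time, the measured TCP pose, the force, the opening and the grip force at its end, in the units of the state.
- ctrl.get_obs(): the state, without advancing time (a new reading comes with each control period).
- ctrl.get_image(name): name is "side" or "top"; returns (picture, depth): 480x640x3 uint8, red, green, blue; 480x640 float32, m along the optical axis (not along the pixel's ray), 0 where there is no reading.
- ctrl.camera_info(name): a dict with "camera_matrix" (3x3 intrinsics, pixels), "k1" (the pictures are not rectified: a ray, as slopes to the right and down, at radius r is drawn at 1 + k1 r^2 times it, then the intrinsics apply), "rvec" (rotation vector, rad) and "tvec" (3), from world to camera coordinates, as OpenCV has them. Camera axes: x right, y down, z forward; pixel columns grow to the right and rows downward; lengths in m; the calibration is good to about 2 mm. A picture is of the moment at which its call begins. camera_info takes no time and is no camera call.
- ctrl.finish_job(): hands the job in; it is judged then, once.
The state is a dict: "t": time; "q": joint angles; "dq": joint speeds; "effort": joint torques, N m; "tool_pos": TCP position; "tool_rot": TCP orientation; "contact_force": force on the tool from outside, world axes, zero at the start; "wrist_torque": the same for the moment, N m; "opening": finger opening in m; "grip_force": force on a finger pad.
Only numpy, scipy, OpenCV 4.12 (cv2) and the standard library are available. Lean on these libraries where they do the work, as an engineer would, in place of code of your own. Each camera call takes 0.05 s, during which the arm holds its last target. There are 200 camera calls.

## Working session

There is one attempt and no reset: what is moved stays moved. The work goes in short steps, Python scripts to look and compute and a tool call to move; the robot and the scene stay as the last step left them, time stands still between calls to the robot, and variables do not carry over. Pictures are saved under pics/ and viewed, at most 10 in all, crops included, and the job is handed in when it is done.

Besides the shell and the picture viewer there is one more tool, called after "Emit:" as name(argument=value, ...) on one line, values as JSON. jog_arm: Moves the arm, as the interface text tells. Shifts and turns lie within -1 to 1; 1 stands for 0.02 m of shift or 45 degrees of turn. Its arguments: {"type":"object","properties":{"plan":{"type":"array"},"grip_force":{"type":"number"}},"required":["plan"]}

```bash
ls; mkdir -p pics; cat > h.py <<'E'
import numpy as np, cv2, os
from station import ctrl
def info(n):
    c=ctrl.camera_info(n); K=np.array(c["camera_matrix"],float); R=cv2.Rodrigues(np.array(c["rvec"],float))[0]
    return K,float(c["k1"]),R,np.array(c["tvec"],float).ravel()
def rays(n,px):
    K,k1,R,t=info(n); px=np.atleast_2d(np.array(px,float))
    d=np.c_[(px[:,0]-K[0,2])/K[0,0],(px[:,1]-K[1,2])/K[1,1]]; u=d.copy()
    for _ in range(10): u=d/(1+k1*(u**2).sum(1,keepdims=True))
    return -R.T@t, np.c_[u,np.ones(len(u))]@R
def plane(n,px,z):
    o,d=rays(n,px); return o+d*((z-o[2])/d[:,2])[:,None]
def cloud(n,D):
    K,k1,R,t=info(n); v,u=np.mgrid[0:D.shape[0],0:D.shape[1]]
    o,d=rays(n,np.c_[u.ravel(),v.ravel()]); P=o+d*D.reshape(-1,1); P[D.ravel()<=0]=np.nan
    return P.reshape(*D.shape,3)
def grab(n,f):
    I,D=ctrl.get_image(n); np.savez('pics/'+f+'.npz',I=I,D=D); cv2.imwrite('pics/'+f+'.png',I[:,:,::-1]); return I,D
E
python3 - <<'E'
from h import *
for n in("top","side"):
    grab(n,n+"0"); K,k,R,t=info(n); print(n,-R.T@t,R[2],k,K[0,0])
o=ctrl.get_obs(); print(o)
E
```

```text
pics
top [ 0.34706812 -0.00782359  1.32561178] [ 0.16418209 -0.01134237 -0.98636484] -0.06985227339919241 573.0078755888028
side [ 0.13312489 -0.93351763  0.72364249] [ 0.33739768  0.75647169 -0.56027974] -0.11758155834529097 475.1771103487797
{'t': 0.1, 'q': array([ 1.08301630e+00,  5.32786023e-02,  1.61418236e+00,  1.00270542e-05,
        1.47598745e+00, -1.19033261e-01]), 'dq': array([ 0.00212668, -0.00199685, -0.00479306,  0.00087339, -0.00017104,
       -0.00104452]), 'effort': array([ 4.01926254e-04, -3.94904959e+01, -3.71363068e+01, -1.02027755e-04,
        3.89794295e-03,  6.42010818e-06]), 'tool_pos': array([0.22502628, 0.58247345, 0.23017821]), 'tool_rot': array([-5.75847836e-01, -3.08779091e+00,  2.77668323e-03]), 'contact_force': array([0.4759196 , 0.52756062, 0.5086621 ]), 'wrist_torque': array([-0.02976319,  0.01161615,  0.00976975]), 'grip_force': 0.0, 'opening': 0.085301680177952}
```

View pics/top0.png

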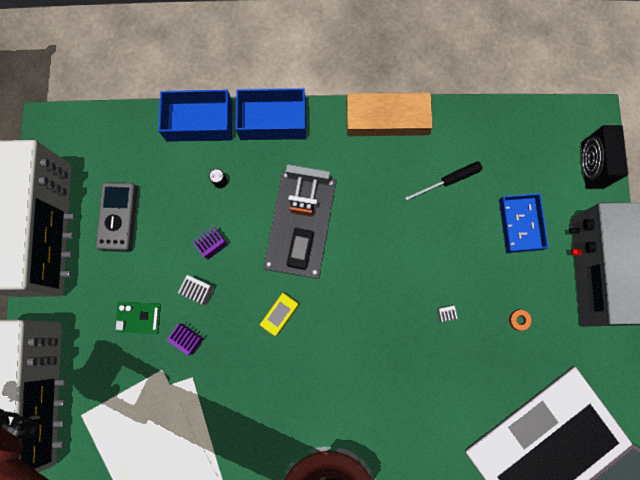

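View pics/side0.png

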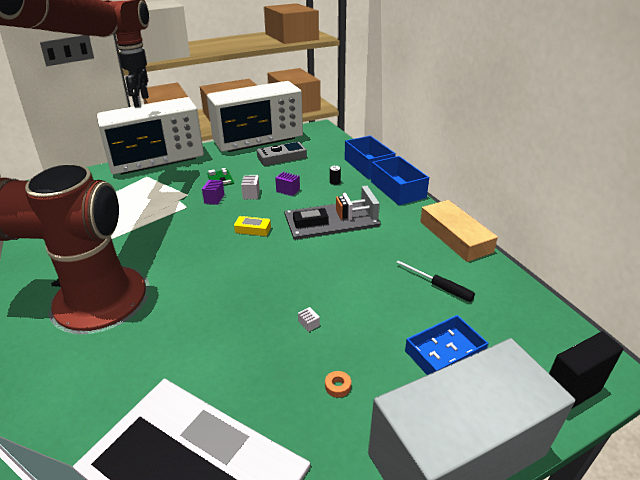

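The top view shows the adapter, black with a grey label, at (299,248) on the jig. Its look-alike is the yellow box at (279,314). The candidates for the heat sink are:
- aluminium at (196,290)
- purple at (210,242) and (185,338)
- the small sink at (447,313)

I choose the aluminium one at (196,290) and the black box at (299,248), and will check both in one close crop.

```bash
python3 - <<'E'
from h import *
T=np.load('pics/top0.npz'); S=np.load('pics/side0.npz')
a=cv2.resize(T['I'][150:350,165:345],None,fx=3,fy=3,interpolation=cv2.INTER_CUBIC)
cv2.imwrite('pics/crop0.png',a[:,:,::-1])
P=cloud('top',T['D'])
print('bench z',np.nanmedian(P[300:330,380:420,2]))
def rect(m,name):
    q=P[m][:, :2].astype(np.float32)*1000; c,s,an=cv2.minAreaRect(q); print(name,len(q),'med z',np.median(P[m][:,2]),np.round(c,1),np.round(s,1),round(an,1))
def box(u0,v0,u1,v1):
    m=np.zeros(P.shape[:2],bool); m[v0:v1,u0:u1]=1; return m
z=P[...,2]
rect(box(280,225,320,272)&(z>.028)&(z<.05),'adapter')
rect(box(172,268,220,312)&(z>.035)&(z<.06),'sink')
rect(box(255,150,345,290)&(z>.007)&(z<.2),'jig')
rect(box(270,155,340,185)&(z>.055)&(z<.2),'endblock')
rect(box(255,150,345,215)&(z>.05)&(z<.062)&(P[...,0]<.60),'module')
rect(box(280,195,320,220)&(z>.05)&(z<.07),'module2')
hsv=cv2.cvtColor(T['I'],cv2.COLOR_RGB2HSV)
m=box(255,175,345,290)&((hsv[...,1]<60)&(hsv[...,2]<130))
k=cv2.morphologyEx(m.astype(np.uint8),cv2.MORPH_OPEN,np.ones((3,3)))
vu=np.argwhere(k)[:,::-1]; q=plane('top',vu,.012)[:,:2].astype(np.float32)*1000
print('jigmask',cv2.minAreaRect(q))
for n,b in(('yellow',(255,285,305,340)),('purple1',(190,225,232,262)),('purple2',(165,320,205,358)),('cap',(205,165,232,190)),('meter',(95,180,140,252)),('board',(112,298,165,336))):
    rect(box(*b)&(z>.012)&(z<.08),n)
E
```

```text
bench z -0.0002269609409277784
adapter 782 med z 0.039158415700037974 [558.8  53.4] [45.9 92. ] 77.0
sink 437 med z 0.04753218663108738 [468.1 291.5] [59.7 45.1] 65.0
jig 5616 med z 0.013348989516014043 [628.7  53.3] [326.4 177.2] 0.7
endblock 376 med z 0.06595507493632502 [730.   32.6] [100.1  21.7] 78.7
module 0 med z nan [0. 0.] [0. 0.] 0.0
module2 340 med z 0.05954287381343171 [654.8  47. ] [63.7 31.6] 80.5
jigmask ((620.6852416992188, 53.80946731567383), (129.4552001953125, 238.39035034179688), 79.14229583740234)
yellow 819 med z 0.02748119572211416 [410.6 103.1] [45.4 91.7] 53.8
purple1 421 med z 0.04651838764520022 [575.1 260.8] [48.1 58.6] 36.6
purple2 635 med z 0.04415381774888005 [357.8 313.1] [60.1 46.5] 55.4
cap 244 med z 0.04880193878912609 [728.2 244.6] [34.  33.6] 53.4
meter 2329 med z 0.03506747181565628 [643.9 483.7] [ 78.9 160.3] 87.1
board 123 med z 0.015673311669898382 [404.2 430.9] [92.4 55.9] 84.2
  return _methods._mean(a, axis=axis, dtype=dtype,
  ret = ret.dtype.type(ret / rcount)
```

View pics/crop0.png

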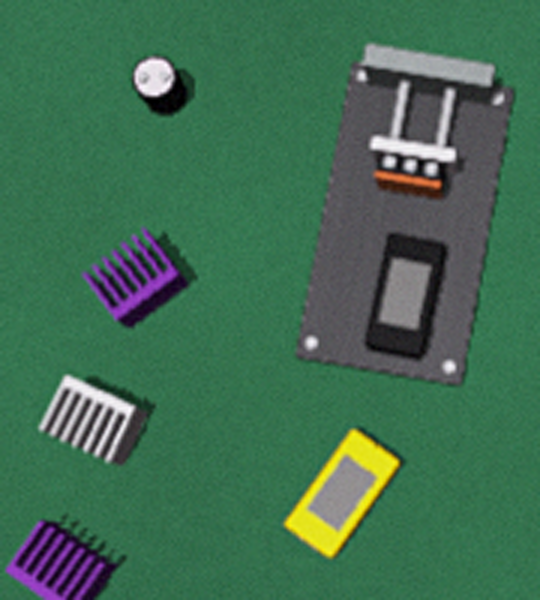

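The crop confirms the choice: the plain aluminium sink has its flat back on the far (+x) side, and the black adapter lies on the bed. The measured sizes match the description. Next I move over the adapter.

Emit:
jog_arm(plan=[[0,0,0,0,0,-0.18,1],[-1,-1,0,0,0,0,1],[-1,-1,0,0,0,0,1],[-1,-1,0,0,0,0,1],[-1,-1,0,0,0,0,1],[-1,-1,0,0,0,0,1],[-1,-1,0,0,0,0,1],[-1,-1,0,0,0,0,1]])

```text
t: 0.9
tool_pos: [0.3304, 0.4137, 0.2307]
tool_rot: [-0.356, -3.121, 0.001]
contact_force: [0.0, 0.6, 0.7]
opening: 0.0851
grip_force: 0.0
```

Emit:
jog_arm(plan=[[-1,-1,0,0,0,0,1],[-1,-1,0,0,0,0,1],[-1,-1,0,0,0,0,1],[-1,-1,0,0,0,0,1],[-1,-1,0,0,0,0,1],[-1,-1,0,0,0,0,1],[-1,-1,0,0,0,0,1],[-1,-1,0,0,0,0,1]])

```text
t: 1.7
tool_pos: [0.4501, 0.2219, 0.2308]
tool_rot: [-0.356, -3.121, 0.0]
contact_force: [0.0, 0.0, 0.1]
opening: 0.0854
grip_force: 0.0
```

Emit:
jog_arm(plan=[[-1,-1,0,0,0,0,1],[-1,-1,0,0,0,0,1],[-1,-1,0,0,0,0,1],[-1,-1,0,0,0,0,1],[-1,-1,0,0,0,0,1],[-1,-1,0,0,0,0,1],[0,0,0,0,0,0,1],[0,0,0,0,0,0,1]])

```text
t: 2.5
tool_pos: [0.5395, 0.0788, 0.2307]
tool_rot: [-0.358, -3.12, -0.0]
contact_force: [-0.3, 0.6, -0.3]
opening: 0.0855
grip_force: 0.0
```

```bash
cat >> h.py <<'E'
def delta(x,y,z,yaw):
    """needed shift (tool axes, units of 0.02 m) and turn about tool z (units of 45 deg); yaw = wanted heading of tool y, deg"""
    o=ctrl.get_obs(); R=cv2.Rodrigues(np.array(o["tool_rot"],float))[0]
    d=R.T@(np.array([x,y,z])-o["tool_pos"])/.02; now=np.degrees(np.arctan2(R[1,1],R[0,1]))
    tilt=np.degrees(np.arccos(-R[2,2]))
    print('t',round(o['t'],2),'pos',np.round(o['tool_pos'],4),'yawy',round(now,2),'tilt',round(tilt,2),'F',np.round(o['contact_force'],2),'open',round(o['opening'],4),'grip',round(o['grip_force'],1))
    print('shift',np.round(d,2),'turn',round(-((yaw-now+90)%180-90)/45,3))
E
python3 -c "
from h import *
delta(.5588,.0534,.1,77)"
```

```text
t 2.5 pos [0.5395 0.0788 0.2307] yawy 76.91 tilt 0.08 F [-0.34  0.57 -0.31] open 0.0855 grip 0.0
shift [-1.24 -1.02  6.53] turn -0.002
```

Emit:
jog_arm(plan=[[-0.62,-0.51,1,0,0,0,1],[-0.62,-0.51,1,0,0,0,1],[0,0,1,0,0,0,1],[0,0,1,0,0,0,1],[0,0,1,0,0,0,1],[0,0,1,0,0,0,1],[0,0,1,0,0,0,1],[0,0,1,0,0,0,1]])

```text
t: 3.3
tool_pos: [0.5587, 0.0549, 0.0705]
tool_rot: [-0.354, -3.121, -0.0]
contact_force: [-0.1, -0.1, -0.3]
opening: 0.0852
grip_force: 0.0
```

Emit:
jog_arm(plan=[[0,0,0.7,0,0,0,1],[0,0,0.7,0,0,0,1],[0,0,0.7,0,0,0,1],[0,0,0.55,0,0,0,1],[0,0,0,0,0,0,1],[0,0,0,0,0,0,1]])

```text
t: 3.9
tool_pos: [0.5595, 0.0536, 0.0183]
tool_rot: [0.357, 3.121, 0.0]
contact_force: [0.3, -0.5, -0.6]
opening: 0.0856
grip_force: 0.0
```

Emit:
jog_arm(plan=[[0,0,0,0,0,0,-1],[0,0,0,0,0,0,-1],[0,0,0,0,0,0,-1],[0,0,0,0,0,0,-1],[0,0,0,0,0,0,-1],[0,0,0,0,0,0,-1],[0,0,0,0,0,0,-1],[0,0,0,0,0,0,-1]], grip_force=50)

```text
t: 4.7
tool_pos: [0.5603, 0.0536, 0.0193]
tool_rot: [0.356, 3.12, 0.0]
contact_force: [-1.0, -0.2, 5.6]
opening: 0.0439
grip_force: 54.5
```

```bash
python3 -c "
from h import *
delta(.533,-.079,.1,77)"
```

```text
t 4.7 pos [0.5603 0.0536 0.0193] yawy 76.97 tilt 0.1 F [-1.02 -0.19  5.58] open 0.0439 grip 54.5
shift [-0.17 -6.76 -4.04] turn -0.001
```

Emit:
jog_arm(plan=[[0,0,-0.3,0,0,0,-1],[0,0,-0.5,0,0,0,-1],[0,0,-0.6,0,0,0,-1],[0,0,-0.2,0,0,0,-1],[0,-0.4,0,0,0,0,-1],[0,-0.8,0,0,0,0,-1],[0,-0.9,0,0,0,0,-1],[0,-0.9,0,0,0,0,-1]])

```text
t: 5.5
tool_pos: [0.5447, -0.0064, 0.0496]
tool_rot: [-0.356, -3.12, 0.001]
contact_force: [-0.2, -0.5, -1.6]
opening: 0.0436
grip_force: 53.7
```

Emit:
jog_arm(plan=[[0,-0.9,0,0,0,0,-1],[0,-0.9,0,0,0,0,-1],[0,-0.9,0,0,0,0,-1],[0,-0.7,0,0,0,0,-1],[0,-0.4,0,0,0,0,-1],[0,0,0,0,0,0,-1],[0,0,0,0,0,0,-1]])

```text
t: 6.2
tool_pos: [0.5286, -0.0788, 0.0502]
tool_rot: [-0.357, -3.121, -0.001]
contact_force: [-0.1, -0.1, -1.8]
opening: 0.044
grip_force: 53.7
```

```bash
python3 - <<'E'
from h import *
I,D=grab('side','s1')
cv2.imwrite('pics/s1c.png',cv2.resize(I[130:330,220:420],None,fx=3,fy=3)[:,:,::-1])
delta(.533,-.079,.0075,77)
E
```

```text
t 6.25 pos [ 0.5287 -0.0786  0.0503] yawy 76.98 tilt 0.02 F [ 0.19  0.12 -1.22] open 0.0441 grip 53.7
shift [-0.21  0.03  2.14] turn -0.0
```

View pics/s1c.png

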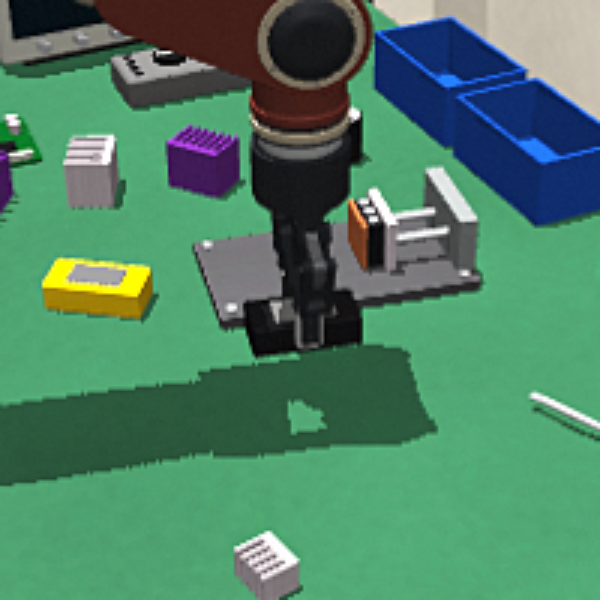

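The crop shows the adapter held level in the gripper at about (303,325), beside the jig. I lower it now.

Emit:
jog_arm(plan=[[0,0,0.5,0,0,0,-1],[0,0,0.6,0,0,0,-1],[0,0,0.5,0,0,0,-1],[0,0,0.2,0,0,0,-1],[0,0,0.1,0,0,0,-1],[0,0,0.1,0,0,0,-1],[0,0,0,0,0,0,-1]])

```text
t: 6.95
tool_pos: [0.5288, -0.0789, 0.0103]
tool_rot: [0.356, 3.121, -0.0]
contact_force: [-0.3, -0.5, -2.0]
opening: 0.0442
grip_force: 53.7
```

Emit:
jog_arm(plan=[[0,0,0.05,0,0,0,-1],[0,0,0.05,0,0,0,-1],[0,0,0.0,0,0,0,-1]])

```text
t: 7.25
tool_pos: [0.5287, -0.0789, 0.0084]
tool_rot: [0.356, 3.121, -0.0]
contact_force: [-0.6, 0.5, -1.4]
opening: 0.0436
grip_force: 53.7
```

Emit:
jog_arm(plan=[[0,0,0.05,0,0,0,-1],[0,0,0.0,0,0,0,-1]])

```text
t: 7.45
tool_pos: [0.5288, -0.079, 0.0074]
tool_rot: [0.357, 3.121, -0.0]
contact_force: [-0.5, 0.9, -1.6]
opening: 0.0438
grip_force: 53.7
```

Emit:
jog_arm(plan=[[0,0,0.05,0,0,0,-1],[0,0,0.0,0,0,0,-1]])

```text
t: 7.65
tool_pos: [0.5289, -0.079, 0.0074]
tool_rot: [-0.356, -3.121, 0.0]
contact_force: [-4.2, 1.4, 5.4]
opening: 0.044
grip_force: 54.6
```

Emit:
jog_arm(plan=[[0,0,0,0,0,0,0.3],[0,0,0,0,0,0,0.6],[0,0,0,0,0,0,1],[0,0,0,0,0,0,1],[0,0,0,0,0,0,1],[0,0,0,0,0,0,1],[0,0,0,0,0,0,1],[0,0,-0.3,0,0,0,1]])

```text
t: 8.45
tool_pos: [0.5279, -0.0787, 0.0116]
tool_rot: [-0.356, -3.119, -0.001]
contact_force: [0.0, -0.1, -0.3]
opening: 0.0856
grip_force: 0.0
```

Emit:
jog_arm(plan=[[0,0,-0.5,0,0,0,1],[0,0,-1,0,0,0,1],[0,0,-1,0,0,0,1],[0,0,-1,0,0,0,1],[0,0,-1,0,0,0,1],[0,0,-1,0,0,0,1],[0,0,-1,0,0,0,1],[0,0,-1,0,0,0,1]])

```text
t: 9.25
tool_pos: [0.5288, -0.0789, 0.1643]
tool_rot: [0.356, 3.12, -0.0]
contact_force: [-0.4, -0.2, 0.2]
opening: 0.0855
grip_force: 0.0
```

```bash
python3 - <<'E'
from h import *
I,D=ctrl.get_image('top'); P=cloud('top',D); z=P[...,2]
T=np.load('pics/top0.npz'); P0=cloud('top',T['D'])
# sink: every height slice of the first picture, plus fins' ends / back
m=np.zeros(z.shape,bool); m[268:312,172:220]=1
for lo in(.03,.04,.044):
    q=P0[m&(P0[...,2]>lo)][:, :2].astype(np.float32)*1000; print(lo,len(q),cv2.minAreaRect(q))
# bright top of the sink (back bar + fins) cast on z=.05
hsv=cv2.cvtColor(T['I'],cv2.COLOR_RGB2HSV); w=m&(hsv[...,1]<50)&(hsv[...,2]>60)
q=plane('top',np.argwhere(w)[:,::-1],.05)[:,:2].astype(np.float32)*1000; print('mask',cv2.minAreaRect(q))
# adapter now
a=(z>.015)&(z<.04)&(abs(P[...,0]-.53)<.07)&(abs(P[...,1]+.08)<.045)
print('adapter z',np.median(z[a]),a.sum(),np.nanmedian(P[a],0), cv2.minAreaRect(P[a][:,:2].astype(np.float32)*1000))
delta(.468,.2915,.1,66)
E
```

```text
0.03 509 ((468.08709716796875, 291.5386962890625), (59.71135711669922, 45.09360122680664), 64.97615814208984)
0.04 378 ((468.1183776855469, 291.5215759277344), (59.70429611206055, 45.043025970458984), 64.8938217163086)
0.044 316 ((468.1183776855469, 291.5215759277344), (59.70429611206055, 45.043025970458984), 64.8938217163086)
mask ((466.1849365234375, 286.8968811035156), (68.5489730834961, 46.483585357666016), 64.64595794677734)
adapter z 0.027322836756114466 417 [ 0.5070231  -0.074615    0.02732284] ((510.21929931640625, -76.74813079833984), (44.71767044067383, 55.74916076660156), 76.77332305908203)
t 9.3 pos [ 0.531  -0.0795  0.1685] yawy 76.98 tilt 0.45 F [2.28 0.34 3.45] open 0.0856 grip 0.0
shift [ 7.27 17.36  3.36] turn 0.244
```

Emit:
jog_arm(plan=[[0,0,0,0,0,0.135,1],[0,0,0,0,0,0.134,1],[0.67,0.97,0,0,0,0,1],[0.67,0.97,0,0,0,0,1],[0.67,0.97,0,0,0,0,1],[0.67,0.97,0,0,0,0,1],[0.67,0.97,0,0,0,0,1],[0.67,0.97,0,0,0,0,1]])

```text
t: 10.1
tool_pos: [0.5051, 0.0615, 0.1626]
tool_rot: [0.684, 3.066, 0.0]
contact_force: [0.7, -0.0, 0.3]
opening: 0.0855
grip_force: 0.0
```

Emit:
jog_arm(plan=[[0.67,0.97,0,0,0,0,1],[0.67,0.97,0,0,0,0,1],[0.67,0.97,0,0,0,0,1],[0.67,0.97,0,0,0,0,1],[0.67,0.97,0,0,0,0,1],[0.67,0.97,0,0,0,0,1],[0.67,0.97,0,0,0,0,1],[0.67,0.97,0,0,0,0,1]])

```text
t: 10.9
tool_pos: [0.474, 0.2476, 0.1626]
tool_rot: [0.683, 3.066, 0.0]
contact_force: [-0.8, 0.4, -0.1]
opening: 0.0853
grip_force: 0.0
```

Emit:
jog_arm(plan=[[0.67,0.97,0,0,0,0,1],[0.67,0.97,0,0,0,0,1],[0,0,0,0,0,0,1],[0,0,0,0,0,0,1]])

```text
t: 11.3
tool_pos: [0.4663, 0.2932, 0.1623]
tool_rot: [0.682, 3.066, -0.001]
contact_force: [0.1, -0.7, -0.4]
opening: 0.0855
grip_force: 0.0
```

```bash
python3 - <<'E'
from h import *
delta(.468,.2915,.08,64.9)
E
```

```text
t 11.3 pos [0.4663 0.2932 0.1623] yawy 64.93 tilt 0.03 F [ 0.14 -0.65 -0.44] open 0.0855 grip 0.0
shift [-0.11 -0.04  4.12] turn 0.001
```

Emit:
jog_arm(plan=[[-0.11,-0.04,1,0,0,0,1],[0,0,1,0,0,0,1],[0,0,1,0,0,0,1],[0,0,1,0,0,0,1],[0,0,0.9,0,0,0,1],[0,0,0.9,0,0,0,1],[0,0,0.9,0,0,0,1],[0,0,0.9,0,0,0,1]])

```text
t: 12.1
tool_pos: [0.4685, 0.2904, 0.0098]
tool_rot: [0.686, 3.065, -0.0]
contact_force: [0.1, 0.0, 0.1]
opening: 0.0851
grip_force: 0.0
```

Emit:
jog_arm(plan=[[0,0,0,0,0,0,-1],[0,0,0,0,0,0,-1],[0,0,0,0,0,0,-1],[0,0,0,0,0,0,-1],[0,0,0,0,0,0,-1],[0,0,0,0,0,0,-1],[0,0,0,0,0,0,-1]], grip_force=60)

```text
t: 12.8
tool_pos: [0.4684, 0.2916, 0.0109]
tool_rot: [0.683, 3.066, 0.0]
contact_force: [0.3, -0.8, 2.5]
opening: 0.057
grip_force: 64.9
```

Emit:
jog_arm(plan=[[0,0,-0.3,0,0,0,-1],[0,0,-0.6,0,0,0,-1],[0,0,-1,0,0,0,-1],[0,0,-1,0,0,0,-1],[0,0,-0.6,0,0,0,-1],[0,0,0,0,0,0,-1]])

```text
t: 13.4
tool_pos: [0.4698, 0.2923, 0.0832]
tool_rot: [0.683, 3.062, 0.005]
contact_force: [-0.3, -0.6, -1.9]
opening: 0.0576
grip_force: 64.8
```

```bash
python3 - <<'E'
from h import *
I,D=grab('side','s2')
cv2.imwrite('pics/s2c.png',cv2.resize(I[110:270,180:400],None,fx=3,fy=3)[:,:,::-1])
a=np.radians(-10.86); c=np.array([.6207,.0538]); ex=np.array([np.cos(a),np.sin(a)])
# sink centre at jig x=-30 -> back at -7.5, 27 mm before the face
p=c-.030*ex; print(p); delta(p[0],p[1],.08,79.14)
E
```

```text
[0.59123729 0.0594523 ]
t 13.45 pos [0.4688 0.2919 0.0815] yawy 64.87 tilt 0.14 F [-0.29 -0.61 -2.12] open 0.0572 grip 64.8
shift [-10.48  -7.92   0.08] turn -0.317
```

View pics/s2c.png

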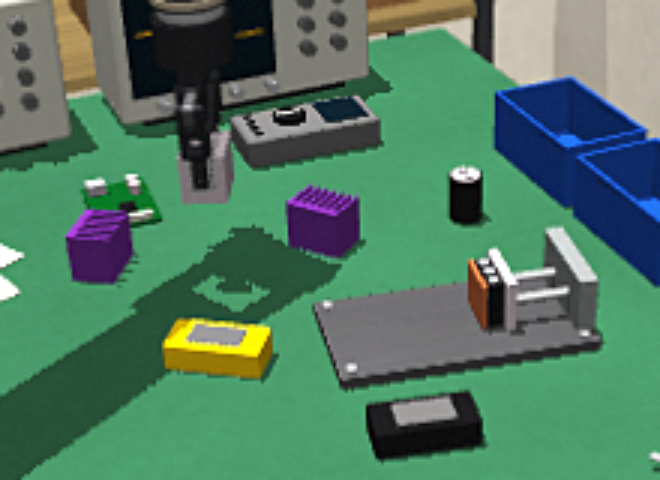

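The crop shows the aluminium sink held upright at (205,170), and the adapter flat on the bench at (425,425). I carry the sink to the jig.

Emit:
jog_arm(plan=[[0,0,0,0,0,-0.158,-1],[0,0,0,0,0,-0.158,-1],[-0.4,-0.5,0,0,0,0,-1],[-0.7,-0.9,0,0,0,0,-1],[-0.7,-0.9,0,0,0,0,-1],[-0.7,-0.9,0,0,0,0,-1],[-0.7,-0.9,0,0,0,0,-1],[-0.7,-0.9,0,0,0,0,-1]])

```text
t: 14.25
tool_pos: [0.5257, 0.1767, 0.0792]
tool_rot: [-0.304, -3.125, 0.001]
contact_force: [-0.7, 0.2, -0.3]
opening: 0.0574
grip_force: 64.7
```

Emit:
jog_arm(plan=[[-0.7,-0.9,0,0,0,0,-1],[-0.7,-0.9,0,0,0,0,-1],[-0.7,-0.9,0,0,0,0,-1],[-0.7,-0.9,0,0,0,0,-1],[-0.7,-0.9,0,0,0,0,-1],[-0.8,-0.76,0,0,0,0,-1],[0,0,0,0,0,0,-1],[0,0,0,0,0,0,-1]])

```text
t: 15.05
tool_pos: [0.5897, 0.0581, 0.0794]
tool_rot: [-0.303, -3.125, -0.0]
contact_force: [-0.9, 0.4, -1.7]
opening: 0.0572
grip_force: 64.6
```

```bash
python3 - <<'E'
from h import *
delta(.5912,.0595,.025,79.14)
I,D=grab('top','t3'); P=cloud('top',D); z=P[...,2]
I2,D2=grab('side','s3')
a=np.vstack([cv2.resize(I[160:290,230:350],None,fx=3,fy=3)[:300],cv2.resize(I2[150:250,270:390],None,fx=3,fy=3)[:300]])
cv2.imwrite('pics/c3.png',a[:,:,::-1])
J=np.load('pics/top0.npz'); P0=cloud('top',J['D']); hsv=cv2.cvtColor(J['I'],cv2.COLOR_RGB2HSV)
m=(hsv[...,0]<15)&(hsv[...,1]>120)&(hsv[...,2]>60); m[:190]=0;m[220:]=0;m[:,:280]=0;m[:,325:]=0
ang=np.radians(-10.86); R=np.array([[np.cos(ang),np.sin(ang)],[-np.sin(ang),np.cos(ang)]])
q=(P0[m][:,:2]-[.6207,.0538])@R.T*1000; print('copper jig xy',m.sum(),np.nanmedian(q,0),np.nanpercentile(q,[2,98],axis=0))
p=(ctrl.get_obs()['tool_pos'][:2]-[.6207,.0538])@R.T*1000; print('tcp jig',p)
E
```

```text
t 15.05 pos [0.5897 0.0581 0.0794] yawy 78.91 tilt 0.11 F [-0.86  0.38 -1.67] open 0.0572 grip 64.6
shift [-0.06  0.08  2.72] turn -0.005
copper jig xy 113 [21.36909288  1.57735868] [[ 19.68337798 -23.25983239]
 [ 27.61504631  23.42860098]]
tcp jig [-31.69032884  -0.64663383]
```

View pics/c3.png

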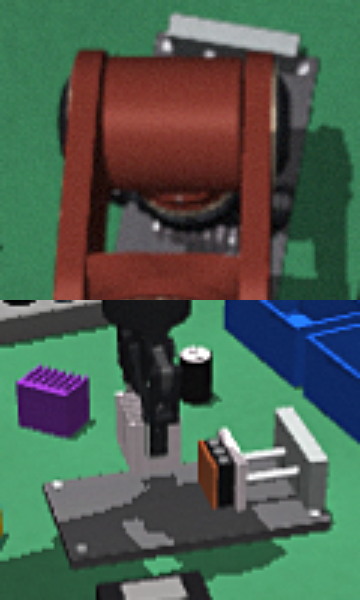

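The lower half of the crop shows the sink upright above the bed, with its back towards the copper face at (207,470). The arm hides this area in the top view. I lower the sink onto the bed.

Emit:
jog_arm(plan=[[0,0.03,0.5,0,0,-0.005,-1],[0,0,0.8,0,0,0,-1],[0,0,0.8,0,0,0,-1],[0,0,0.4,0,0,0,-1],[0,0,0.1,0,0,0,-1],[0,0,0.1,0,0,0,-1],[0,0,0,0,0,0,-1],[0,0,0,0,0,0,-1]])

```text
t: 15.95
tool_pos: [0.591, 0.0595, 0.027]
tool_rot: [0.293, 3.127, 0.0]
contact_force: [0.6, -0.6, -0.2]
opening: 0.0572
grip_force: 64.6
```

Emit:
jog_arm(plan=[[0,0,0.05,0,0,0,-1],[0,0,0,0,0,0,-1]])

```text
t: 16.15
tool_pos: [0.5906, 0.0596, 0.0257]
tool_rot: [0.293, 3.127, 0.0]
contact_force: [-0.3, -0.1, -0.8]
opening: 0.0575
grip_force: 64.6
```

```bash
python3 - <<'E'
from h import *
delta(.5912,.0595,.023,79.14)
E
```

```text
t 16.15 pos [0.5906 0.0596 0.0257] yawy 79.31 tilt 0.04 F [-0.25 -0.08 -0.78] open 0.0575 grip 64.6
shift [-0.03  0.    0.13] turn 0.004
```

Emit:
jog_arm(plan=[[0,0,0.05,0,0,0.003,-1],[0,0,0,0,0,0,-1]])

```text
t: 16.35
tool_pos: [0.5903, 0.0596, 0.0242]
tool_rot: [-0.296, -3.127, 0.0]
contact_force: [-0.4, 0.5, -1.2]
opening: 0.0573
grip_force: 64.6
```

Emit:
jog_arm(plan=[[0,0,0.05,0,0,0,-1],[0,0,0,0,0,0,-1]])

```text
t: 16.55
tool_pos: [0.5902, 0.0596, 0.0231]
tool_rot: [-0.296, -3.127, 0.0]
contact_force: [0.1, 0.3, -2.1]
opening: 0.0574
grip_force: 64.6
```

Emit:
jog_arm(plan=[[0,0,0.03,0,0,0,-1],[0,0,0,0,0,0,-1]])

```text
t: 16.75
tool_pos: [0.5905, 0.0596, 0.0229]
tool_rot: [0.296, 3.128, -0.0]
contact_force: [-1.1, -0.5, 0.9]
opening: 0.0573
grip_force: 64.9
```

Emit:
jog_arm(plan=[[-0.3,0,0,0,0,0,-1],[-0.4,0,0,0,0,0,-1],[-0.3,0,0,0,0,0,-1],[-0.2,0,0,0,0,0,-1],[0,0,0,0,0,0,-1],[0,0,0,0,0,0,-1]])

```text
t: 17.35
tool_pos: [0.6148, 0.0549, 0.0229]
tool_rot: [0.296, 3.126, -0.0]
contact_force: [0.9, -0.4, -0.3]
opening: 0.0572
grip_force: 65.0
```

```bash
cat >> h.py <<'E'
def jig():
    a=np.radians(-10.86); R=np.array([[np.cos(a),np.sin(a)],[-np.sin(a),np.cos(a)]]); o=ctrl.get_obs()
    print('tcp jig mm',np.round(R@(o['tool_pos'][:2]-[.6207,.0538])*1000,2),'z',round(o['tool_pos'][2]*1000,2),'Fjig',np.round(R@o['contact_force'][:2],2),o['contact_force'][2],'torque',np.round(o['wrist_torque'],2))
E
python3 - <<'E'
from h import *
jig(); delta(.5912,.0595,.023,79.14)
E
```

```text
tcp jig mm [-6.   -0.07] z 22.94 Fjig [ 0.96 -0.22] -0.2688022113404812 torque [-0.   -0.15  0.03]
t 17.35 pos [0.6148 0.0549 0.0229] yawy 79.16 tilt 0.1 F [ 0.9  -0.4  -0.27] open 0.0572 grip 65.0
shift [ 1.2   0.01 -0.01] turn 0.001
```

Emit:
jog_arm(plan=[[-0.1,0,0,0,0,0,-1],[-0.1,0,0,0,0,0,-1],[-0.1,0,0,0,0,0,-1],[-0.1,0,0,0,0,0,-1],[-0.1,0,0,0,0,0,-1],[-0.1,0,0,0,0,0,-1],[-0.1,0,0,0,0,0,-1],[0,0,0,0,0,0,-1]])

```text
t: 18.15
tool_pos: [0.6271, 0.0527, 0.0229]
tool_rot: [-0.296, -3.126, -0.0]
contact_force: [-6.2, 0.6, 5.1]
opening: 0.0576
grip_force: 65.5
```

```bash
python3 - <<'E'
from h import *
jig()
E
```

```text
tcp jig mm [6.53 0.09] z 22.93 Fjig [-6.16 -0.57] 5.117663185758393 torque [0.17 0.83 0.  ]
```

Emit:
jog_arm(plan=[[-0.1,0,-0.01,0,0,0,-1],[-0.1,0,-0.01,0,0,0,-1],[-0.1,0,0,0,0,0,-1],[-0.1,0,0,0,0,0,-1],[-0.05,0,0,0,0,0,-1],[0,0,0,0,0,0,-1],[0,0,0,0,0,0,-1]])

```text
t: 18.85
tool_pos: [0.6346, 0.0512, 0.023]
tool_rot: [-0.295, -3.122, -0.0]
contact_force: [-9.4, 1.5, 8.8]
opening: 0.0574
grip_force: 65.8
```

```bash
python3 - <<'E'
from h import *
jig(); delta(.6,.05,.02,79.14)
I,D=grab('side','s4'); cv2.imwrite('pics/c4.png',cv2.resize(I[160:250,280:390],None,fx=6,fy=6,interpolation=cv2.INTER_CUBIC)[:,:,::-1])
J=np.load('pics/side0.npz'); a=np.radians(-10.86); R=np.array([[np.cos(a),np.sin(a)],[-np.sin(a),np.cos(a)]])
for n,(I,D) in(('before',(J['I'],J['D'])),('now',(I,D))):
    P=cloud('side',D); q=(P[...,:2]-[.6207,.0538])@R.T*1000; z=P[...,2]*1000
    # bright slide plate (jig y down to -32, sticks out past the 25 mm module), seen on its -y edge
    m=(q[...,1]<-27)&(q[...,1]>-36)&(z>20)&(z<62)&(q[...,0]>25)&(q[...,0]<98)
    print(n,m.sum(),np.percentile(q[m],[5,50,95],axis=0).round(1).tolist())
    s=(abs(q[...,1])<34)&(z>45)&(z<64)&(q[...,0]<45)&(q[...,0]>-45)
    print('top pts',s.sum(),np.percentile(q[s][:,0],[2,98]).round(1),np.percentile(z[s],[5,50,95]).round(1) )
E
```

```text
tcp jig mm [14.16  0.1 ] z 22.98 Fjig [-9.56 -0.33] 8.847433304886787 torque [0.26 1.28 0.02]
t 18.85 pos [0.6346 0.0512 0.023 ] yawy 79.19 tilt 0.3 F [-9.45  1.48  8.85] open 0.0574 grip 65.8
shift [ 1.69 -0.39  0.16] turn 0.001
before 48 [[43.2, -32.2], [47.9, -29.6], [52.7, -27.2]]
top pts 139 [22.9 44.9] [46.8 58.2 62.1]
now 86 [[28.6, -32.8], [57.2, -29.6], [67.4, -27.3]]
top pts 147 [-7.4 43.7] [46.7 58.7 62.5]
```

View pics/c4.png

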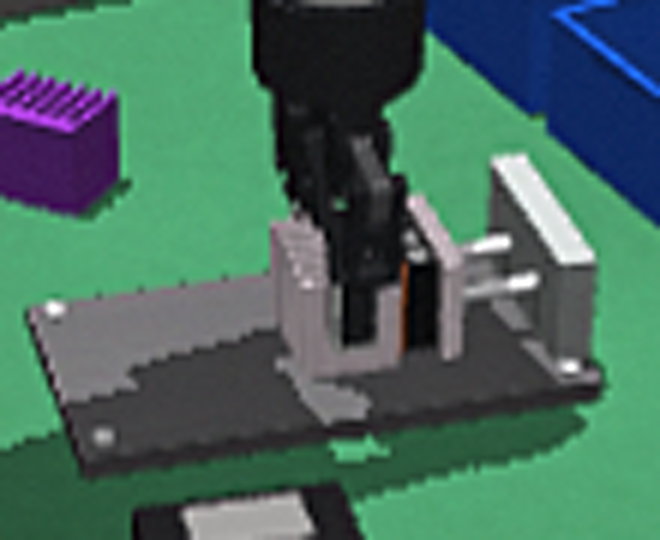

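The crop shows the sink upright on the bed, its back flush with the copper strip at (402,310), and the slide pushed back. By position the load is about 7.5 N, so I push about 3 mm further and let it settle.

Emit:
jog_arm(plan=[[-0.08,0,-0.01,0,0,0,-1],[-0.08,0,-0.01,0,0,0,-1],[0,0,0,0,0,0,-1],[0,0,0,0,0,0,-1],[0,0,0,0,0,0,-1],[0,0,0,0,0,0,-1],[0,0,0,0,0,0,-1],[0,0,0,0,0,0,-1]])

```text
t: 19.7
tool_pos: [0.6374, 0.0507, 0.023]
tool_rot: [-0.295, -3.122, -0.0]
contact_force: [-11.6, 2.1, 8.6]
opening: 0.057
grip_force: 65.6
```

```bash
python3 - <<'E'
from h import *
jig(); delta(.6,.05,.02,79.14)
I,D=ctrl.get_image('side'); a=np.radians(-10.86); R=np.array([[np.cos(a),np.sin(a)],[-np.sin(a),np.cos(a)]])
P=cloud('side',D); q=(P[...,:2]-[.6207,.0538])@R.T*1000; z=P[...,2]*1000
# -y flat side of sink: extremes and y ; -x fin ends per height for tilt
s=(q[...,1]<-26)&(q[...,1]>-33)&(z>15)&(z<60)&(q[...,0]>-15)&(q[...,0]<38)
for lo,hi in((16,24),(24,40),(40,60)):
    t=s&(z>lo)&(z<hi); print(lo,t.sum(),np.percentile(q[t],[3,50,97],axis=0).round(1).tolist())
m=(q[...,1]<-27)&(q[...,1]>-36)&(z>20)&(z<62)&(q[...,0]>50)&(q[...,0]<98)
print('plate',np.percentile(q[m][:,0],[5,50,95]).round(1))
E
```

```text
tcp jig mm [16.98  0.12] z 23.0 Fjig [-11.74  -0.13] 8.60379549067233 torque [0.26 1.34 0.01]
t 19.7 pos [0.6374 0.0507 0.023 ] yawy 79.2 tilt 0.34 F [-11.56   2.08   8.6 ] open 0.057 grip 65.6
shift [ 1.83 -0.39  0.16] turn 0.001
16 34 [[-5.1, -32.0], [15.3, -29.3], [37.5, -26.6]]
24 39 [[-4.6, -31.8], [6.3, -28.9], [37.5, -26.5]]
40 44 [[-4.5, -32.8], [4.6, -28.7], [37.0, -26.9]]
plate [59.9 64.8 70.1]
```

```bash
python3 -c "
from h import *
print(ctrl.finish_job())"
```

```text
the job is handed in; nothing more can be done
None
```

The job is handed in, though I got no verdict back: the adapter lies flat on the bench beside the jig, and the heat sink is held upright and centred against the copper face, with the slide about halfway along its travel (about 9 N by position; the wrist read 11.7 N, which includes bed friction).

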